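# Turn the test plate over, release the safety catch and hold the clamp lever

## Robot

A 6-joint arm with a two-finger parallel gripper is mounted at the origin on the work surface. World frame = base frame: x ahead of the robot, y to its left, z up, the work surface at z = 0. Lengths are in mm, angles in rad, forces in N, time in s.
With the tool pointing down it reaches from about 425 to 950 mm from the base axis. Payload 3.5 kg.
Tool frame: the origin (TCP) lies midway between the tips of the shut fingers; the grasp point (between the pads) lies 19 mm behind it; x points along the fingers, z is the direction in which the jaws open and shut, and the axes are right-handed (so a half turn about x gives the same grasp; the last joint's range is limited). The gripper opens to 85 mm and grips with 20 to 120 N. Pads are 22 mm wide; open, the fingers measure 114 mm over their backs; the gripper's body (76 mm by 85 mm) begins 54 mm behind the grasp point. The pads swing forward as they close: fully open they stand 13 mm farther back than shut.
Start: joints at [1.052, 0.286, 1.577, -0, 1.279, -0.15], TCP at [243.298, 629.613, 231.325] pointing down, gripper open.
Joint ranges: [-2.77, 2.77], [-0.9, 2.22], [0.21, 2.48], [-1.53, 4.67], [0.24, 2.81], [-2.84, 2.84]. Speed limits (rad/s): [2.79, 2.79, 3.14, 3.14, 3.14, 3.14].

## Interface

Orientations are given as a unit quaternion [w, x, y, z].
In Python, from rig import ctrl gives the robot as it stands. The module is installed in compiled form; this text tells all that it offers.
- The arm moves only by the tool apply_moves, never from a script. Its argument "commands" is a list of rows, each a list of 5 numbers: the gripper command: -1 is shut, 1 is fully open, values between are in proportion, then the shift along the tool's x, y, z in cm, then the turn about the tool's x in rad. A call has 1 to 12 rows; each row shifts and turns the commanded pose from where the row before left it, along the tool's axes as they then stand; what a row does not reach is not made up. A row lasts 1/8 s, in which the tool goes at most 62.5 mm and 10.7 degrees, less where a joint would pass 70% of its speed; a pose out of reach is approached as far as the arm can. A call with a gripper value outside its range is refused whole. The fingers move at their own pace and stop on an object; "squeeze" is the grip in N (left out, the last holds). Time passes only in rows, so rows that do not move let the fingers close. It gives the time, the measured TCP pose, the force and the opening at its end, in the units of the state.
- ctrl.state(): the state, without advancing time (a new reading comes with each control period).
- ctrl.snapshot(name): name is "scene" or "top" or "wrist"; returns a dict with "img" (480x640x3 uint8, red, green, blue), "z_map" (480x640 float32, mm along the optical axis (not along the pixel's ray), 0 where there is no reading), "fx", "fy", "cx", "cy" (pixels), "extrinsics" (4x4, takes a point from camera to world coordinates). Camera axes: x right, y down, z forward; pixel columns grow to the right and rows downward; lengths in mm; the calibration is good to about 2 mm. A picture is of the moment at which its call begins.
- ctrl.close_job(): hands the job in, once; it reports no verdict.
Trained networks look in a picture, given as the dict that the camera call returned (one of the last four; its "shot" number tells which), for a name from the list of things; names that differ only in an ending like _2 or _b are one class to them, and where a whole thing is asked for, a point or a joint stands for the part that bears it (a point fixed in the world has none). Each returns a list of dicts, best first, with "p" (0 to 1); they miss things now and then, are a little off and sometimes report something else, mostly with a low value. They report only what shows in the picture. A call takes as long as a camera call.
- ctrl.boxes_of(thing, picture): "xy" ([column, row] in pixels, amid what is visible of it).
The state is a dict: "clock": time; "joint_positions": joint angles; "dq": joint speeds; "tau": joint torques, N m; "position": TCP position; "tcp_rot": TCP orientation; "ft_force": force on the tool from outside, world axes, zero at the start; "moment": the same for the moment, N m; "width": finger opening in mm.
Only numpy, scipy, OpenCV 4.12 (cv2) and the standard library are available. Lean on these libraries where they do the work, as an engineer would, in place of code of your own. Each camera call takes 0.05 s, during which the arm holds its last target.

## Task

First turn the flat test plate over in its hinged holder, so that the holder lies flat on its rests on the lever's side with the plate's other face up. Then flip the safety catch up and right over, well past upright, so that it is clear of the clamp lever, and only then pull the lever by its cross grip towards the robot all the way to its stop and hold it there against its spring, so that the jaw keeps the plate clamped. The program finishes while the gripper is still holding the lever pulled; do not disturb the screwdriver, the jar or the bin beside the fixture.

Things in the scene. Friction and masses are not known exactly. Their poses are not given: they have to be found in the camera images.
- fixture: the fixture, fixed to the bench: aluminium base plate 210 x 470 x 12 mm with grey posts. Origin at bench height under the lever's pivot; its x axis points away from the robot, y to the robot's left (turned by up to 0.35 rad), z up. Here the base plate spans x -105 to 105, y -120 to 350 mm; lever at y = 0, catch post at y = -50, holder hinge at y = 220 mm.
- holder (a joint): angle of the plate holder about its hinge (along the fixture's x axis): 0 = lying flat outwards (to the fixture's +y), 1.57 = upright, 3.14 = turned over, lying flat on the lever's side (to -y). It starts between 0 and 0.5. The hinge is stiff: it stays where it is left and never falls; turning it takes about 2 N at the tab.
- holder_hinge (a point): middle of the holder's hinge line, 50 mm above the bench, at fixture x -30, y 220 mm; fixed, with the fixture's axes.
- holder_tab (a point): centre of the holder's finger tab: a black round bar 26 mm long, 14 mm thick, parallel to the fixture's x axis, 108 mm from the hinge line, with a 10 mm wide neck at its middle towards the hinge. Can be pinched over its two ends (26 mm) from above and pivots in the grip. The holder's frame begins 30 mm from the tab's centre.
- catch (a joint): angle of the safety catch about its hinge (along the fixture's x axis): 0 = lying level across the front of the lever (to +y) and blocking it, 1.57 = upright, 2.4 = its stop, flipped over to -y, clear of the lever. It starts between 0 and 0.25. It is stiff and stays where it is left; about 1 N at the tab moves it.
- catch_hinge (a point): the catch's hinge, 90 mm above the bench, at fixture x 10, y -50 mm; fixed, with the fixture's axes.
- catch_tab (a point): centre of the catch's finger tab: a black round bar 26 mm long and 14 mm thick, parallel to the fixture's x axis, 120 mm from the catch's hinge, at the end of a steel bar 8 mm (along x) x 10 mm. Can be pinched over its two ends (26 mm) from above and pivots in the grip.
- lever (a joint): angle of the clamp lever: 0 = at rest, leaning 0.5 rad away from the robot (to the fixture's +x); grows as the grip is pulled to -x, upright at 0.5, stop at 0.85. A spring returns it when let go; the pull at the grip is about 3 N at first and 6.5 N at the stop. The catch stops it at 0.15 to 0.2 until it is flipped.
- lever_hinge (a point): the lever's pivot (axis along the fixture's y), 35 mm above the bench at fixture x 0, y 0; fixed, with the fixture's axes.
- lever_grip (a point): centre of the lever's black cross grip, a plain cylinder 26 mm in diameter and 36 mm long along the fixture's y axis, 170 mm from the pivot on a 12 mm round steel rod; 184 mm above the bench and 82 mm beyond the pivot at rest. Can be pinched over its two ends (36 mm) from above, pivoting in the grip, or hooked from behind.
- screwdriver: bystander: screwdriver with a dark wooden handle, 190 mm, lying on the bench beyond the fixture; origin under its middle.
- jar: bystander: small closed jar, 60 mm across, 75 mm high, standing beyond the fixture; origin at the centre of its underside.
- bin: bystander: empty open yellow bin, 110 x 100 x 50 mm, to the right of the fixture; origin at the centre of its underside.
- plate (a point): centre of the steel test plate, 82 (along fixture x) x 60 x 6 mm, held for good in the grey holder frame, 102 x 78 x 10 mm, 40 mm from the hinge line. Its z axis points out of the face with a ring on it, which is up at the start; the other face has four small round spots.
- jaw_face (a point): middle of the steel jaw's clamping face, 54 mm wide, its top 66 mm above the bench, at fixture x 42, y 180 mm. Driven by the lever, it slides to -x by 18 mm when the lever is pulled, up to the turned-over holder's edge.

How it is judged (in metres and radians):
On the way, in this order (a step that is already met when the one before it is completed fails the run):
1. the holder is turned over and lies flat on the lever's side (value of joint holder above 2.95 rad), for 0.2 s.
2. the safety catch is flipped over, past upright (value of joint catch above 1.75 rad), for 0.2 s.
3. the lever is pulled to its stop by the gripper (value of joint lever above 0.74 rad and contact force between the fingers and lever above 2 N), for 0.3 s.
At the end, for the whole second after the job is handed in: The holder lies turned over (within 0.19 rad of flat), the catch is past upright (over 1.75 rad), and the fingers hold the lever still at its stop (joint over 0.74 of 0.85 rad, finger force on it over 2 N) through the last second (all of step 3 and value of joint holder above 2.95 rad and value of joint catch above 1.75 rad and velocity of joint lever between -0.1 and 0.1 rad/s); the arm keeps its last pose, push and grip.
It fails at once if the lever is forced while the catch is still on (value of joint lever above 0.3 rad and value of joint catch below 1 rad).
It fails at once if a bystander is disturbed (distance of any of screwdriver, jar, bin from where it was at the start of the episode above 0.03 m).
It also fails if it takes over 69 s, if anything falls off the work surface, if the arm or the gripper's body presses on something with over 40 N, if the wrist force passes 120 N, or if a joint passes its speed limit or range.

## Working session

There is one attempt and no reset: what is moved stays moved. The work goes in short steps, Python scripts to look and compute and a tool call to move; the robot and the scene stay as the last step left them, time stands still between calls to the robot, and variables do not carry over. Pictures are saved under pics/ and viewed, and the job is handed in when it is done.

Besides the shell and the picture viewer there is one more tool, called after "Emit:" as a command line: name --pt "numbers of a row" for each row, then --argument value for the rest. apply_moves: Moves the arm, as the interface text tells. Its arguments: {"type":"object","properties":{"commands":{"type":"array"},"squeeze":{"type":"number"}},"required":["commands"]}

```bash
mkdir -p pics; cat > h.py <<'E'
import numpy as np,cv2
from rig import ctrl
def snap(n,f):
    s=ctrl.snapshot(n); cv2.imwrite(f'pics/{f}.png',s['img'][:,:,::-1]); return s
def pt(s,u,v,z=None,r=2):
    if z is None:
        p=s['z_map'][int(v)-r:int(v)+r+1,int(u)-r:int(u)+r+1]; p=p[p>0]; z=np.median(p)
    c=np.array([(u-s['cx'])/s['fx']*z,(v-s['cy'])/s['fy']*z,z,1]); return (np.array(s['extrinsics'])@c)[:3]
E
python3 - <<'E'
from h import *
st=ctrl.state(); print({k:np.round(v,3) for k,v in st.items()})
for n in ['scene','top','wrist']:
    s=snap(n,n+'0'); print(n,np.round(s['extrinsics'],3).tolist(),s['fx'],s['cx'],s['cy'])
    for t in ['fixture','holder_tab','catch_tab','lever_grip','plate','jaw_face','jar','bin','screwdriver']:
        for d in ctrl.boxes_of(t,s)[:2]:
            try: print(t,round(d['p'],2),np.round(d['xy']),np.round(pt(s,*d['xy'])))
            except Exception as e: print(t,d,e)
E
```

```text
{'clock': np.float64(0.0), 'joint_positions': array([ 1.052,  0.287,  1.578,  0.   ,  1.279, -0.15 ]), 'dq': array([ 0.001, -0.   ,  0.   , -0.002,  0.001, -0.001]), 'tau': array([ 0.0000e+00, -4.0599e+01, -2.9262e+01, -0.0000e+00,  6.0000e-03,
        0.0000e+00]), 'position': array([243.004, 629.058, 229.963]), 'tcp_rot': array([ 0.582, -0.4  ,  0.584,  0.399]), 'ft_force': array([-0.978, -0.805, -0.218]), 'moment': array([ 0.002, -0.003,  0.036]), 'width': np.float64(85.539)}
scene [[0.806, 0.325, -0.495, 1114.087], [0.592, -0.457, 0.664, -692.332], [-0.01, -0.828, -0.561, 683.006], [0.0, 0.0, 0.0, 1.0]] 500.14315118855126 317.3909599850223 241.85904434067638
fixture 0.63 [276. 297.] [ 573. -109.   12.]
holder_tab 0.7 [318. 229.] [538.  84.  63.]
holder_tab 0.61 [278. 294.] [ 569. -100.   11.]
catch_tab 0.55 [271. 266.] [ 647. -197.  178.]
catch_tab 0.54 [248. 278.] [ 572. -181.  106.]
lever_grip 0.56 [273. 264.] [ 651. -197.  184.]
lever_grip 0.15 [276. 294.] [ 568. -104.   13.]
plate 0.6 [313. 231.] [532.  72.  62.]
jar 0.82 [391. 294.] [788. -23.  66.]
bin 0.93 [158. 410.] [ 59
[... 204 characters left out ...]
55.596], [0.0, 0.0, 0.0, 1.0]] 605.4763948738808 331.9136537432719 244.74250570231342
fixture 0.9 [343. 274.] [566. -66.  13.]
holder_tab 0.76 [283. 288.] [528.  81.  63.]
catch_tab 0.77 [392. 271.] [ 577. -184.   84.]
lever_grip 0.69 [392. 245.] [ 632. -175.  191.]
plate 0.68 [282. 283.] [539.  82.  64.]
plate 0.2 [381. 270.] [ 578. -159.   61.]
jaw_face 0.52 [315. 249.] [626.   4.  56.]
jar 0.59 [317. 189.] [774.   2.  77.]
bin 0.63 [491. 261.] [ 609. -441.    5.]
screwdriver 0.82 [409. 203.] [ 751. -231.   22.]
wrist [[0.36, 0.895, 0.264, 176.029], [0.933, -0.346, -0.102, 656.239], [0.0, 0.283, -0.959, 373.323], [0.0, 0.0, 0.0, 1.0]] 361.44644469191405 316.4819054525972 240.53547912292638
```

View pics/scene0.png

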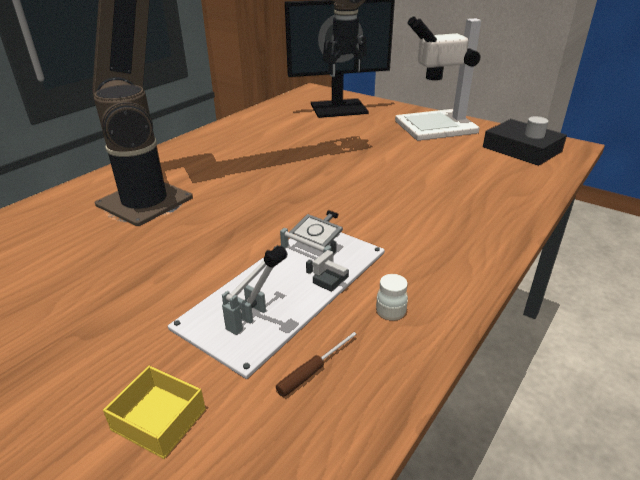

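View pics/top0.png

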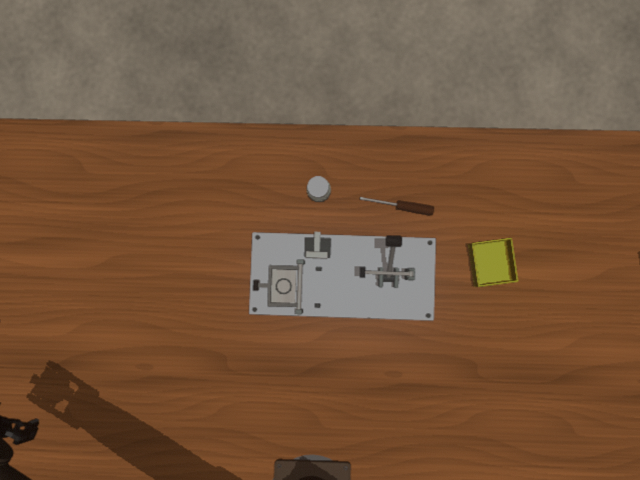

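The top view shows the base plate at cols 249–436, rows 233–320. The holder tab is at about (257,285), the catch tab at (361,272) and the lever grip at (393,241). Next I'll fit the fixture pose from the plate outline and take the joint angles from depth.

```bash
python3 - <<'E'
from h import *
s=snap('top','top1')
im=s['img'].astype(int); 
m=((im.max(2)-im.min(2))<25)&(im.mean(2)>110)
m[:220]=0;m[330:]=0;m[:,:240]=0;m[:,445:]=0
m=m.astype(np.uint8)
m=cv2.morphologyEx(m,cv2.MORPH_OPEN,np.ones((3,3)))
c=max(cv2.findContours(m,0,2)[0],key=cv2.contourArea); h=cv2.convexHull(c)
E=np.array(s['extrinsics'])
def ray(u,v,zw):
    d=E[:3,:3]@np.array([(u-s['cx'])/s['fx'],(v-s['cy'])/s['fy'],1]); t=(zw-E[2,3])/d[2]; return E[:3,3]+t*d
P=np.array([ray(*q[0],12)[:2] for q in h]).astype(np.float32)
r=cv2.minAreaRect(P); print(r, cv2.boxPoints(r))
big=cv2.resize(s['img'][225:330,240:445],None,fx=3.9,fy=3.9,interpolation=cv2.INTER_CUBIC); cv2.imwrite('pics/crop1.png',big[:,:,::-1])
for n,u,v in [('htab',257,285),('ctab',362,272),('grip',394,241),('catchpost',410,273)]: 
    z=s['z_map'][v-5:v+6,u-5:u+6]; k=z.min(); print(n,pt(s,u,v).round(1),'top z',[round(x,1) for x in ((E@np.array([0,0,0,1]))[2]-np.percentile(z,[0,10,25]))])
# scene
s2=snap('scene','scene1')
big=cv2.resize(s2['img'][195:345,165:395],None,fx=3.4,fy=3.4,interpolation=cv2.INTER_CUBIC); cv2.imwrite('pics/crop2.png',big[:,:,::-1])
E
```

```text
((563.4351806640625, -91.55361938476562), (414.51959228515625, 213.56976318359375), 88.6812515258789) [[ 451.9086   -296.3009  ]
 [ 665.4218   -301.21613 ]
 [ 674.9618    113.193665]
 [ 461.44855   118.10889 ]]
htab [533.7 142.7  77.5] top z [np.float64(1555.6), np.float64(79.4), np.float64(76.4)]
ctab [ 571.2 -111.6  123.3] top z [np.float64(1555.6), np.float64(128.6), np.float64(126.6)]
grip [ 641.3 -179.7  197.8] top z [np.float64(1555.6), np.float64(200.0), np.float64(198.3)]
catchpost [ 572.  -227.5   96.9] top z [np.float64(110.9), np.float64(105.9), np.float64(103.4)]
```

View pics/crop1.png

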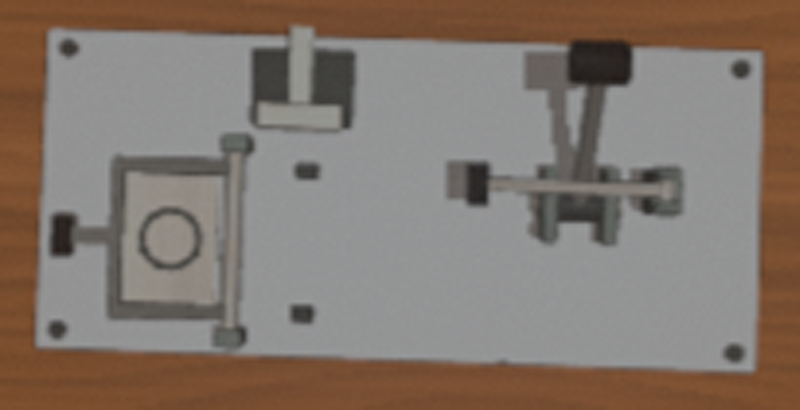

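View pics/crop2.png

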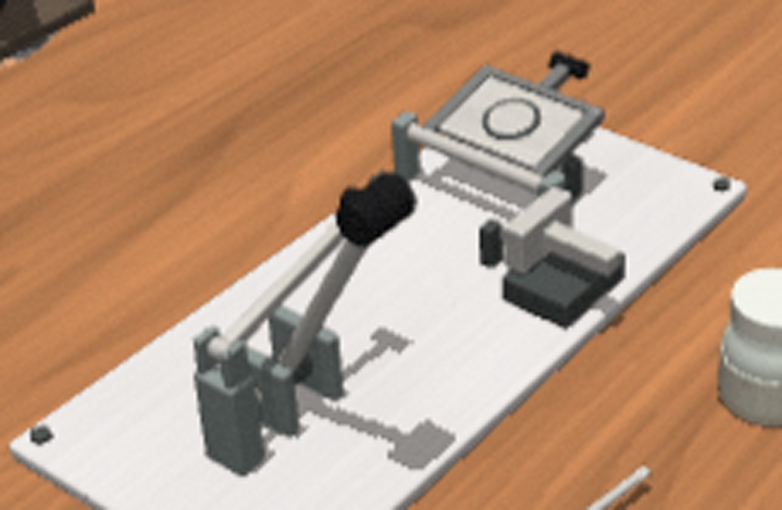

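```bash
python3 - <<'E'
from h import *
s=ctrl.snapshot('top')
E=np.array(s['extrinsics'])
def ray(u,v,zw):
    d=E[:3,:3]@np.array([(u-s['cx'])/s['fx'],(v-s['cy'])/s['fy'],1]); t=(zw-E[2,3])/d[2]; return E[:3,3]+t*d
cr=lambda a,b:(240+(a+.5)/3.9-.5,225+(b+.5)/3.9-.5)
W=np.array([ray(*cr(*q),12)[:2] for q in [(50,30),(35,347),(755,371),(763,52)]])
F=np.array([[105,350],[-105,350],[-105,-120],[105,-120]],float)
a=F-F.mean(0);b=W-W.mean(0)
th=np.arctan2((a[:,0]*b[:,1]-a[:,1]*b[:,0]).sum(),(a*b).sum())
R=np.array([[np.cos(th),-np.sin(th)],[np.sin(th),np.cos(th)]])
t=W.mean(0)-R@F.mean(0); print('th',th,'t',t,'res',(W-(F@R.T+t)).round(1).tolist())
fx=lambda p:R.T@(np.array(p)[:2]-t)
for n,q,z in [('htab',(63,234),73),('ctab',(477,184),118),('grip',(600,63),192),('jawtop',(298,115),66),('hingeA',(236,143),55),('hingeB',(230,336),55),('catchhinge',(668,190),95)]:
    w=ray(*cr(*q),z); print(n,w.round(1),'fix',fx(w).round(1))
# catch tab, holder tab cloud in fixture frame (blacks)
v,u=np.mgrid[225:330,240:445]; z=s['z_map'][225:330,240:445]
P=np.stack([(u-s['cx'])/s['fx']*z,(v-s['cy'])/s['fy']*z,z],-1)@E[:3,:3].T+E[:3,3]
Fp=np.concatenate([(P[...,:2]-t)@R,P[...,2:]],-1)
def sel(x0,x1,y0,y1,z0): 
    m=(Fp[...,0]>x0)&(Fp[...,0]<x1)&(Fp[...,1]>y0)&(Fp[...,1]<y1)&(Fp[...,2]>z0)&(z>0)
    q=Fp[m]; return q
for n,b in [('htab',(-60,0,312,345,40)),('ctab',(-20,40,40,90,60)),('cbar',(-5,25,0,35,60)),('grip',(60,110,-40,40,150)),('holder',(-60,0,230,290,30)),('flatbase',(-90,-60,50,150,0))]:
    q=sel(*b); print(n,len(q),q.min(0).round(),np.median(q,0).round(1),q.max(0).round())
q=sel(-60,0,230,295,30);print('holder slope',np.arctan(np.polyfit(q[:,1],q[:,2],1)[0]))
q=sel(-5,25,-40,60,70);print('catch slope',np.arctan(np.polyfit(q[:,1],q[:,2],1)[0]))
print('yaw tool:',ctrl.state()['tcp_rot'])
E
```

```text
th -0.007746122391602317 t [ 561.14242853 -179.10368552] res [[-1.4, -1.7], [1.0, -0.4], [1.6, 1.3], [-1.2, 0.9]]
htab [534.5 146.4  73. ] fix [-29.2 325.3]
ctab [ 571.7 -111.6  118. ] fix [10.  67.6]
grip [ 642.2 -179.   192. ] fix [81.   0.7]
jawtop [613.2   1.   66. ] fix [ 50.7 180.5]
hingeA [594.9  40.5  55. ] fix [ 32.  219.9]
hingeB [472.6  40.8  55. ] fix [-90.3 219.3]
catchhinge [ 571.3 -229.9   95. ] fix [ 10.5 -50.7]
htab 72 [-42. 312.  65.] [-29.7 324.3  76.9] [-18. 335.  88.]
ctab 94 [ -2.  41. 113.] [ 10.   65.4 123. ] [ 24.  75. 131.]
cbar 84 [-3.  0. 60.] [ 11.3  16.7 107.6] [ 24.  35. 123.]
grip 211 [ 62. -16. 150.] [ 80.1   1.8 195.1] [ 95.  20. 205.]
holder 594 [-60. 231.  49.] [-29.8 259.5  62.8] [ -0. 290.  75.]
flatbase 458 [-90.  51.   2.] [-74.9 100.2  12.9] [-60. 149.  25.]
holder slope 0.20594038775502388
catch slope 0.2588475978678594
yaw tool: [ 0.5832033  -0.39984948  0.58319145  0.39985252]
```

```bash
python3 - <<'E'
from h import *
from scipy.spatial.transform import Rotation as Ro
st=ctrl.state();q=st['tcp_rot'];R=Ro.from_quat([q[1],q[2],q[3],q[0]])
M=R.as_matrix();print(M.round(3), st['clock'])
z=M[:,2];print('yaw z',np.arctan2(z[1],z[0]),'y yaw',np.arctan2(M[1,1],M[0,1]))
# after turn a about tool x: z yaw
for a in (.3,-.3):
    N=M@Ro.from_rotvec([a,0,0]).as_matrix();print(a,np.arctan2(N[1,2],N[0,2]))
E
```

```text
[[ 0.    -0.933  0.36 ]
 [ 0.     0.36   0.933]
 [-1.    -0.     0.   ]] 1.65
yaw z 1.2020174061006157 y yaw 2.7728137327992117
0.3 0.9020174060599102
-0.3 1.5020174061245009
```

Emit:
apply_moves --pt "0.2 0 0 0 0.18" --pt "0.2 0 0 0 0.18" --pt "0.2 0 0 0 0.18" --pt "0.2 0 0 0 0.18" --pt "0.2 0 0 0 0.18" --pt "0.2 0 0 0 0.18" --pt "0.2 0 0 0 0.13" --pt "0.2 0 0 0 0" --squeeze 30

```text
clock: 2.65
position: [243.3, 629.6, 231.4]
tcp_rot: [0.707, 0.002, 0.707, -0.002]
ft_force: [-0.5, 0.4, 0.2]
width: 51.5
```

Emit:
apply_moves --pt "0.2 0 -2 1.2 0" --pt "0.2 0 -4 2.4 0" --pt "0.2 0 -4.3 2.6 0" --pt "0.2 0 -4.3 2.6 0" --pt "0.2 0 -4.3 2.6 0" --pt "0.2 0 -4.3 2.6 0" --pt "0.2 0 -4.3 2.6 0" --pt "0.2 0 -4.3 2.6 0" --pt "0.2 0 -4.3 2.6 0" --pt "0.2 0 -4.3 2.6 0" --pt "0.2 0 -4.2 2.6 0" --pt "0.2 0 -3 2.3 0"

```text
clock: 4.15
position: [533.3, 149.4, 231.6]
tcp_rot: [0.707, 0.002, 0.707, -0.002]
ft_force: [0.4, 0.9, -0.7]
width: 51.2
```

Emit:
apply_moves --pt "0.2 2 -0.99 0.03 0" --pt "0.2 4 0 0 0" --pt "0.2 4 0 0 0" --pt "0.2 1 0 0 0" --pt "0.2 0 0 0 0"

```text
clock: 4.78
position: [532.0, 141.9, 120.8]
tcp_rot: [0.707, 0.002, 0.708, -0.002]
ft_force: [0.6, 0.5, 0.9]
width: 51.0
```

```bash
python3 - <<'E'
from h import *
print(ctrl.state()['position'],ctrl.state()['ft_force'])
s=snap('wrist','wrist2'); s=snap('scene','scene2')
big=cv2.resize(s['img'][135:305,205:435],None,fx=3.4,fy=3.4,interpolation=cv2.INTER_CUBIC); cv2.imwrite('pics/scene2c.png',big[:,:,::-1])
E
```

```text
[531.96022782 141.85968975 120.77724892] [0.63812796 0.49754083 0.8891307 ]
```

View pics/wrist2.png

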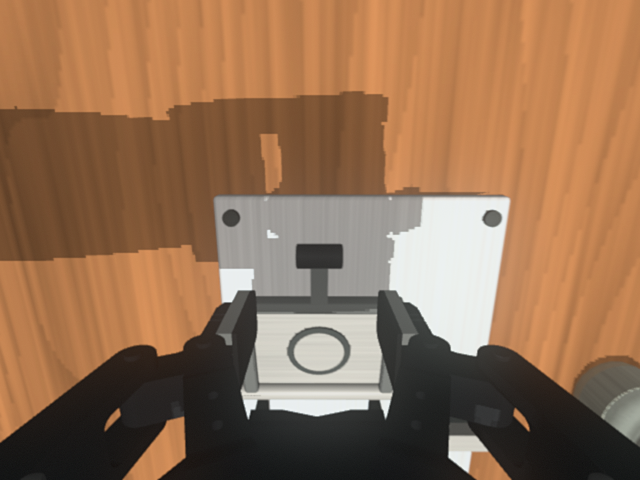

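View pics/scene2c.png

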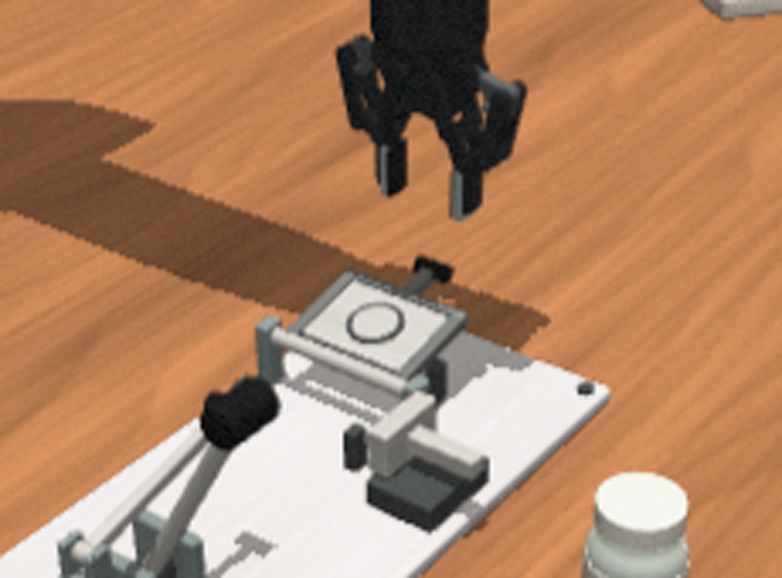

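The wrist view shows the tab at (319,256), roughly centred between the fingers. I'll check its position.

```bash
python3 - <<'E'
from h import *
s=ctrl.snapshot('wrist')
for u,v in [(303,256),(319,254),(335,256)]: print(pt(s,u,v).round(1))
print(ctrl.state()['position'].round(1))
E
```

```text
[526.2 150.2  76.8]
[535.  151.2  76.5]
[543.8 150.1  76.9]
[534.  141.8 123.4]
```

Emit:
apply_moves --pt "0.2 0 0.6 0.15 0" --pt "0.2 2.5 0 0 0" --pt "0.2 2.5 0 0 0" --pt "0.2 1.3 0 0 0" --pt "-1 0 0 0 0" --pt "-1 0 0 0 0" --pt "-1 0 0 0 0" --pt "-1 0 0 0 0" --squeeze 30

```text
clock: 5.92
position: [533.0, 147.6, 58.5]
tcp_rot: [0.706, 0.003, 0.708, -0.003]
ft_force: [-5.8, 0.6, -0.5]
width: 25.0
```

```bash
python3 - <<'E'
from h import *
print(ctrl.state()['position'],ctrl.state()['ft_force'],ctrl.state()['width'])
s=snap('wrist','wrist3'); s=snap('scene','scene3')
big=cv2.resize(s['img'][135:305,205:435],None,fx=3.4,fy=3.4,interpolation=cv2.INTER_CUBIC); cv2.imwrite('pics/scene3c.png',big[:,:,::-1])
E
```

```text
[533.04065717 147.60723896  58.4711658 ] [-5.82852202  0.55784558 -0.487368  ] 24.99073328883888
```

View pics/wrist3.png

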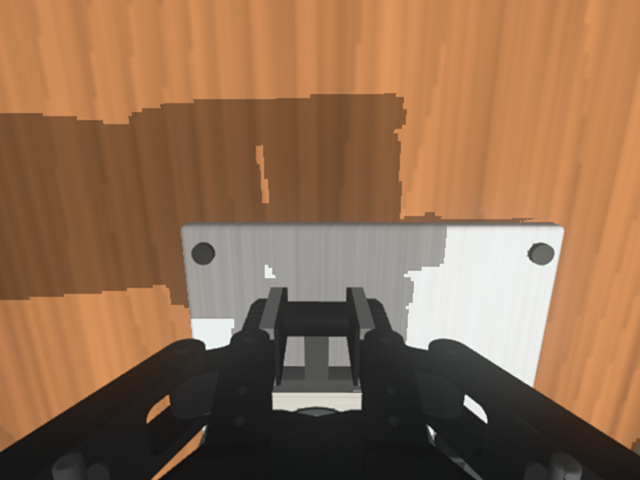

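View pics/scene3c.png

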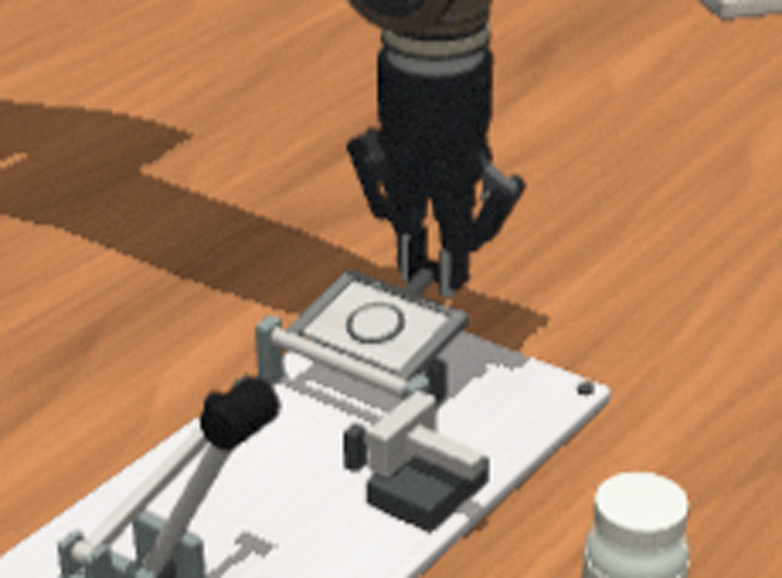

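```bash
python3 - <<'E'
import numpy as np
def arc(r,a,b,n):
    t=np.linspace(a,b,n+1); y=np.round(r*np.cos(t)/10,2); z=np.round(r*np.sin(t)/10,2)
    print([[-1,round(-(z[i+1]-z[i]),2),round(y[i+1]-y[i],2),0,0] for i in range(n)])
arc(108,.21,1.53,12);arc(108,1.53,2.85,12);arc(120,.22,1.3,12);arc(120,1.3,2.33,12)
E
```

```text
[[-1, np.float64(-1.15), np.float64(-0.31), 0, 0], [-1, np.float64(-1.1), np.float64(-0.43), 0, 0], [-1, np.float64(-1.05), np.float64(-0.56), 0, 0], [-1, np.float64(-0.99), np.float64(-0.66), 0, 0], [-1, np.float64(-0.9), np.float64(-0.77), 0, 0], [-1, np.float64(-0.81), np.float64(-0.87), 0, 0], [-1, np.float64(-0.72), np.float64(-0.94), 0, 0], [-1, np.float64(-0.61), np.float64(-1.03), 0, 0], [-1, np.float64(-0.49), np.float64(-1.08), 0, 0], [-1, np.float64(-0.36), np.float64(-1.13), 0, 0], [-1, np.float64(-0.25), np.float64(-1.16), 0, 0], [-1, np.float64(-0.11), np.float64(-1.18), 0, 0]]
[[-1, np.float64(0.02), np.float64(-1.19), 0, 0], [-1, np.float64(0.14), np.float64(-1.18), 0, 0], [-1, np.float64(0.28), np.float64(-1.15), 0, 0], [-1, np.float64(0.4), np.float64(-1.12), 0, 0], [-1, np.float64(0.52), np.float64(-1.06), 0, 0], [-1, np.float64(0.64), np.float64(-1.01), 0, 0], [-1, np.float64(0.74), np.float64(-0.93), 0, 0], [-1, np.float64(0.83), np.float64(-0.84), 0, 0], [-1, np.float64(0.93), np.float64(-0.74), 0, 0], [-1, np.float64(1.0), np.float64(-0.64), 0, 0], [-1, np.floa
[... 574 characters left out ...]
), 0, 0], [-1, np.float64(-0.43), np.float64(-0.99), 0, 0], [-1, np.float64(-0.33), np.float64(-1.03), 0, 0]]
[[-1, np.float64(-0.24), np.float64(-1.0), 0, 0], [-1, np.float64(-0.14), np.float64(-1.02), 0, 0], [-1, np.float64(-0.06), np.float64(-1.03), 0, 0], [-1, np.float64(0.03), np.float64(-1.03), 0, 0], [-1, np.float64(0.12), np.float64(-1.02), 0, 0], [-1, np.float64(0.21), np.float64(-1.01), 0, 0], [-1, np.float64(0.29), np.float64(-0.99), 0, 0], [-1, np.float64(0.37), np.float64(-0.96), 0, 0], [-1, np.float64(0.46), np.float64(-0.92), 0, 0], [-1, np.float64(0.53), np.float64(-0.88), 0, 0], [-1, np.float64(0.61), np.float64(-0.83), 0, 0], [-1, np.float64(0.68), np.float64(-0.78), 0, 0]]
```

Emit:
apply_moves --pt "-1 -1.15 -0.31 -0.1 0" --pt "-1 -1.1 -0.43 0 0" --pt "-1 -1.05 -0.56 0 0" --pt "-1 -0.99 -0.66 0 0" --pt "-1 -0.9 -0.77 0 0" --pt "-1 -0.81 -0.87 0 0" --pt "-1 -0.72 -0.94 0 0" --pt "-1 -0.61 -1.03 0 0" --pt "-1 -0.49 -1.08 0 0" --pt "-1 -0.36 -1.13 0 0" --pt "-1 -0.25 -1.16 0 0" --pt "-1 -0.11 -1.18 0 0"

```text
clock: 7.52
position: [532.3, 45.7, 145.0]
tcp_rot: [0.707, 0.003, 0.707, -0.003]
ft_force: [-4.5, 3.0, -0.1]
width: 25.0
```

```bash
python3 - <<'E'
from h import *
s=snap('scene','scene4')
big=cv2.resize(s['img'][135:305,205:435],None,fx=3.4,fy=3.4,interpolation=cv2.INTER_CUBIC); cv2.imwrite('pics/scene4c.png',big[:,:,::-1])
E
```

```text
(no output)
```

View pics/scene4c.png

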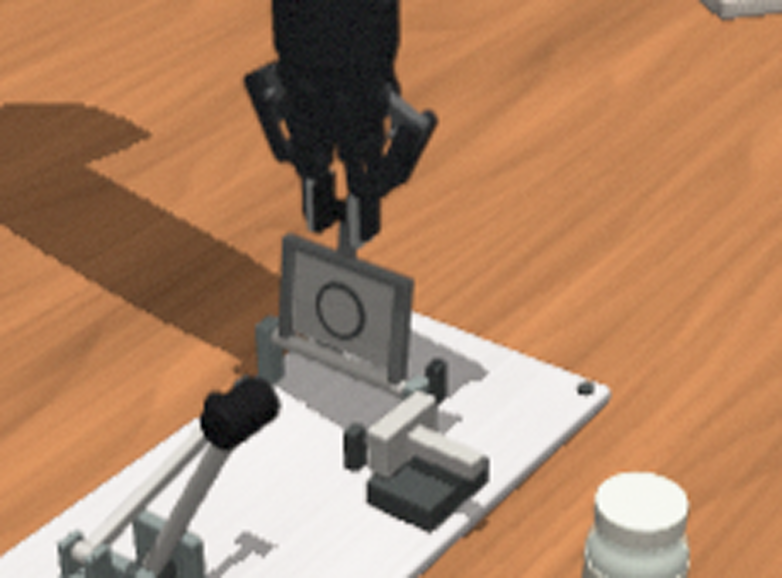

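The holder is now upright, with the tab still held at about (345,205) in the crop. I'll carry on to 2.85 rad.

Emit:
apply_moves --pt "-1 0.02 -1.19 0 0" --pt "-1 0.14 -1.18 0 0" --pt "-1 0.28 -1.15 0 0" --pt "-1 0.4 -1.12 0 0" --pt "-1 0.52 -1.06 0 0" --pt "-1 0.64 -1.01 0 0" --pt "-1 0.74 -0.93 0 0" --pt "-1 0.83 -0.84 0 0" --pt "-1 0.93 -0.74 0 0" --pt "-1 1.0 -0.64 0 0" --pt "-1 1.07 -0.52 0 0" --pt "-1 0.9 -0.35 0 0"

```text
clock: 9.07
position: [531.5, -65.7, 71.2]
tcp_rot: [0.707, -0.001, 0.708, -0.005]
ft_force: [-10.3, -9.2, 6.9]
width: 24.8
```

```bash
python3 - <<'E'
from h import *
s=snap('scene','scene5')
big=cv2.resize(s['img'][165:335,175:405],None,fx=3.4,fy=3.4,interpolation=cv2.INTER_CUBIC); cv2.imwrite('pics/scene5c.png',big[:,:,::-1])
E
```

```text
(no output)
```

View pics/scene5c.png

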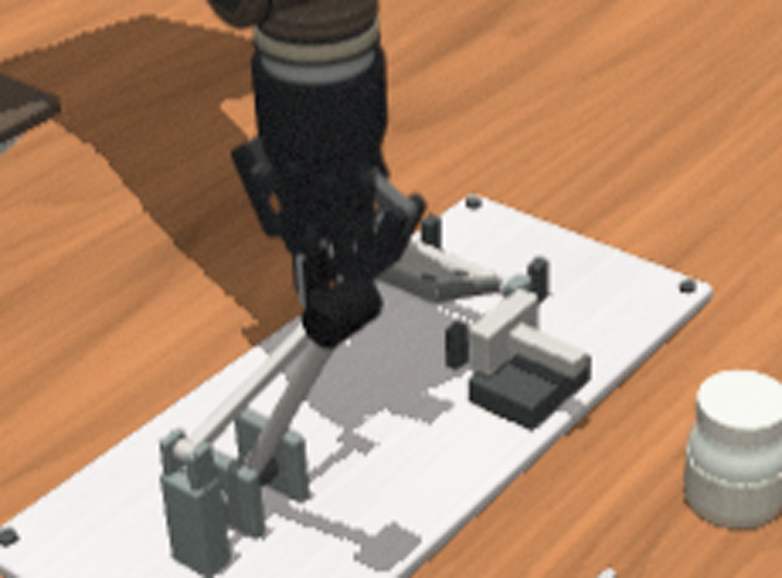

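Emit:
apply_moves --pt "0.1 0 0 0 0" --pt "0.1 0 0 0 0" --pt "0.1 0 0 0 0" --pt "0.1 -2.5 0 0 0" --pt "-1 -2.5 0 0 0" --pt "-1 0 1.7 0 0" --pt "-1 0 1.7 0 0" --pt "-1 0 0 0 0" --pt "-1 0 0 0 0"

```text
clock: 10.25
position: [531.2, -26.6, 117.9]
tcp_rot: [0.706, 0.003, 0.708, -0.002]
ft_force: [-0.1, -0.9, -0.1]
width: 0.0
```

```bash
python3 - <<'E'
from h import *
print(ctrl.state()['position'])
s=snap('scene','scene6')
big=cv2.resize(s['img'][165:335,175:405],None,fx=3.4,fy=3.4,interpolation=cv2.INTER_CUBIC); cv2.imwrite('pics/scene6c.png',big[:,:,::-1])
E
```

```text
[531.23873083 -26.55303706 117.93622971]
```

View pics/scene6c.png

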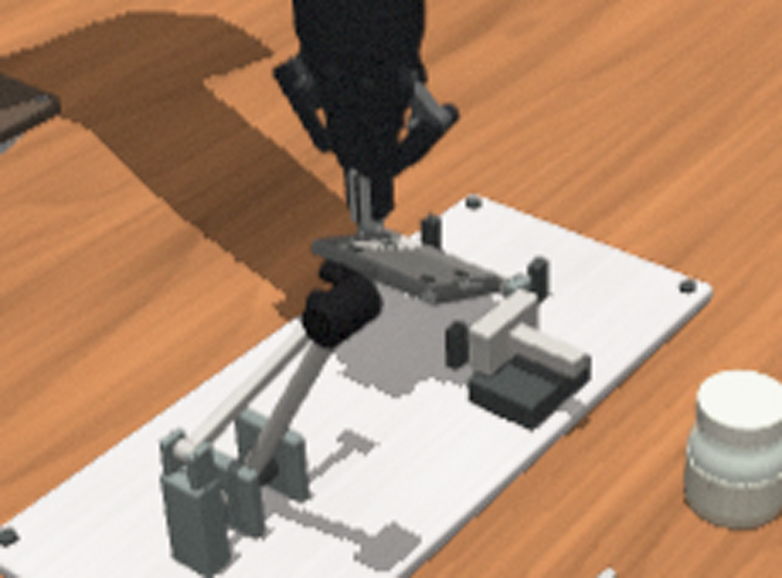

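The holder is free at about 2.8 rad, and the shut fingers are above its outer edge. I'll push it down.

Emit:
apply_moves --pt "-1 2 -0.4 0 0" --pt "-1 1.5 0 0 0" --pt "-1 1 0 0 0" --pt "-1 0.6 0 0 0" --pt "-1 0.6 0 0 0" --pt "-1 0.3 0 0 0" --pt "-1 0.2 0 0 0"

```text
clock: 11.18
position: [532.0, -31.2, 57.1]
tcp_rot: [0.707, 0.003, 0.707, -0.003]
ft_force: [-0.2, -0.2, 1.4]
width: -0.4
```

Emit:
apply_moves --pt "-1 0.2 0 0 0" --pt "-1 0.2 0 0 0" --pt "-1 0 0 0 0"

```text
clock: 11.55
position: [532.2, -31.2, 54.9]
tcp_rot: [0.707, 0.003, 0.707, -0.003]
ft_force: [-4.5, -0.0, 10.1]
width: -0.0
```

```bash
python3 - <<'E'
from h import *
s=snap('scene','scene7')
big=cv2.resize(s['img'][165:335,175:405],None,fx=3.4,fy=3.4,interpolation=cv2.INTER_CUBIC); cv2.imwrite('pics/scene7c.png',big[:,:,::-1])
E
```

```text
(no output)
```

View pics/scene7c.png

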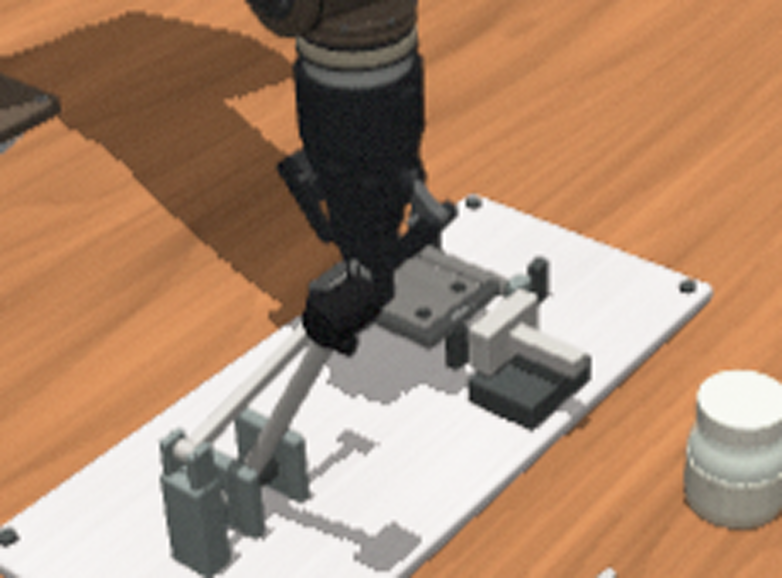

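Emit:
apply_moves --pt "-1 0.15 0 0 0" --pt "-1 0 0 0 0"

```text
clock: 11.85
position: [532.3, -31.2, 54.7]
tcp_rot: [0.707, 0.003, 0.708, -0.003]
ft_force: [-7.9, 0.5, 17.5]
width: -0.2
```

Emit:
apply_moves --pt "-1 -3 0 0 0" --pt "-1 -4 0 0 0" --pt "0.1 -4 0 0 0" --pt "0.1 -2.5 0 0 0" --pt "0.1 0 -2.6 1.3 0" --pt "0.1 0 -2.7 1.3 0" --pt "0.1 0 -2.6 1.3 0" --pt "0.1 0 0 0 0" --pt "0.1 0 0 0 0"

```text
clock: 12.98
position: [569.7, -109.8, 186.1]
tcp_rot: [0.707, 0.003, 0.707, -0.003]
ft_force: [-0.7, 0.3, 0.1]
width: 47.2
```

```bash
python3 - <<'E'
from h import *
print(ctrl.state()['position'])
s=snap('scene','scene8')
big=cv2.resize(s['img'][165:335,175:405],None,fx=3.4,fy=3.4,interpolation=cv2.INTER_CUBIC); cv2.imwrite('pics/scene8c.png',big[:,:,::-1])
s=ctrl.snapshot('top');E=np.array(s['extrinsics'])
t=np.array([561.14,-179.1]);th=-.0077;R=np.array([[np.cos(th),-np.sin(th)],[np.sin(th),np.cos(th)]])
z=s['z_map'];v,u=np.mgrid[0:480,0:640]
P=np.stack([(u-s['cx'])/s['fx']*z,(v-s['cy'])/s['fy']*z,z],-1)@E[:3,:3].T+E[:3,3]
F=np.concatenate([(P[...,:2]-t)@R,P[...,2:]],-1)
m=(F[...,0]>-75)&(F[...,0]<10)&(F[...,1]>145)&(F[...,1]<212)&(F[...,2]>30)&(z>0)&(F[...,2]<90)
q=F[m];print(len(q),q.mean(0),np.arctan(np.polyfit(q[:,1],q[:,2],1)[0]))
s=snap('wrist','wrist8')
for d in ctrl.boxes_of('catch_tab',s): print(d,pt(s,*d['xy']))
E
```

```text
[ 569.72304218 -109.76799417  186.05787851]
745 [-28.59703642 183.66516804  54.25486272] -0.01959485888598286
{'xy': [318.2, 292.4], 'p': 0.82} [ 570.36339865 -133.24646575  117.36661193]
```

View pics/scene8c.png

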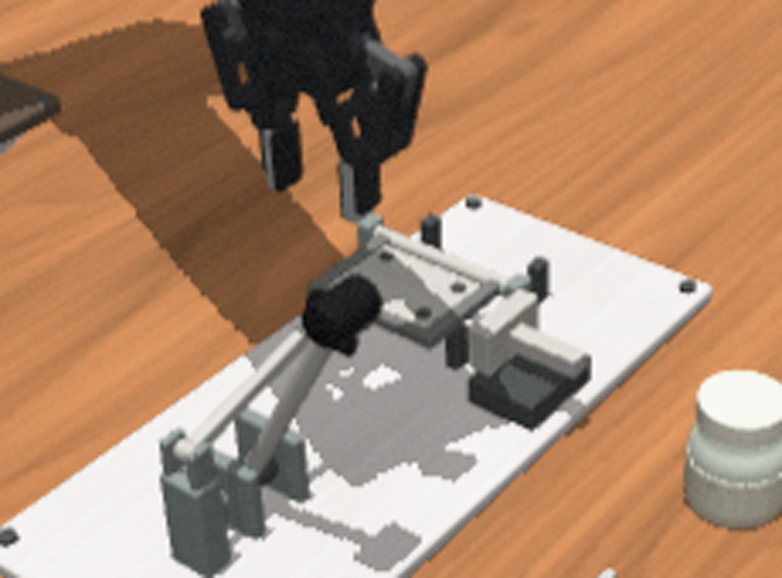

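View pics/wrist8.png

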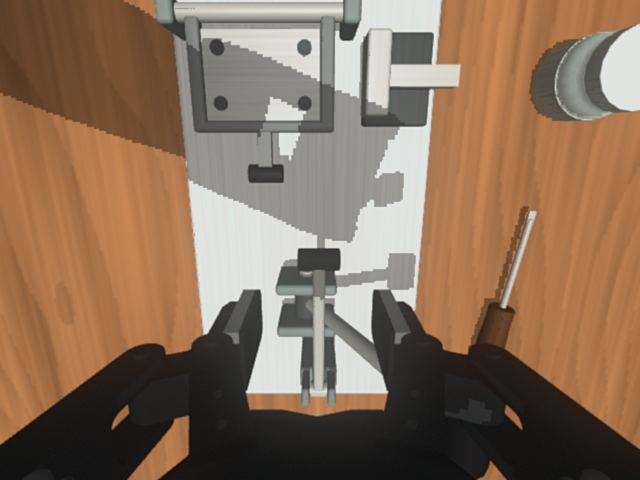

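The holder lies flat with its spotted face up (fitted slope -0.02). The catch tab shows in the wrist view at (318,258).

```bash
python3 - <<'E'
from h import *
s=ctrl.snapshot('wrist')
for u,v in [(303,258),(318,254),(318,260),(334,258)]: print(pt(s,u,v).round(1))
for i in range(3): print(ctrl.state()['position'].round(1)); ctrl.snapshot('top')
E
```

```text
[ 561.6 -108.1  123.7]
[ 570.6 -106.1  122.4]
[ 570.5 -109.3  124. ]
[ 580.1 -108.3  123.3]
[ 570.  -109.7  186.5]
[ 570.  -109.8  186.6]
[ 570.1 -109.9  186.6]
```

Emit:
apply_moves --pt "0.1 2.5 -0.12 0.08 0" --pt "0.1 2.5 0 0 0" --pt "0.1 2.3 0 0 0" --pt "0.1 1.0 0 0 0" --pt "-1 0 0 0 0" --pt "-1 0 0 0 0" --pt "-1 0 0 0 0" --pt "-1 0 0 0 0" --squeeze 30

```text
clock: 14.38
position: [571.0, -111.7, 104.1]
tcp_rot: [0.707, 0.003, 0.707, -0.003]
ft_force: [-2.3, -0.4, 1.7]
width: 25.3
```

```bash
python3 - <<'E'
from h import *
print(ctrl.state()['position'])
s=snap('scene','scene9')
big=cv2.resize(s['img'][165:335,175:405],None,fx=3.4,fy=3.4,interpolation=cv2.INTER_CUBIC); cv2.imwrite('pics/scene9c.png',big[:,:,::-1])
E
```

```text
[ 571.0119065  -111.68007841  104.11001725]
```

View pics/scene9c.png

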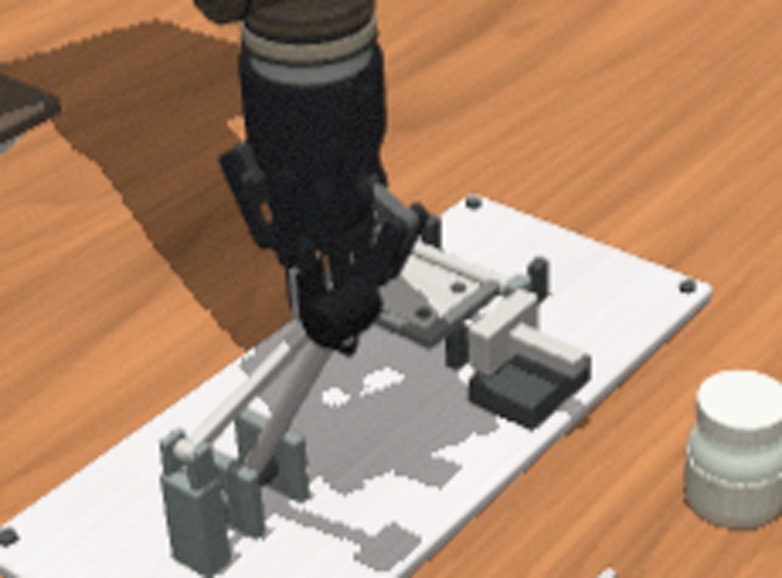

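Emit:
apply_moves --pt "-1 -1.04 -0.28 0 0" --pt "-1 -1.01 -0.38 0 0" --pt "-1 -0.98 -0.46 0 0" --pt "-1 -0.93 -0.55 0 0" --pt "-1 -0.87 -0.63 0 0" --pt "-1 -0.82 -0.71 0 0" --pt "-1 -0.75 -0.78 0 0" --pt "-1 -0.67 -0.84 0 0" --pt "-1 -0.6 -0.9 0 0" --pt "-1 -0.51 -0.95 0 0" --pt "-1 -0.43 -0.99 0 0" --pt "-1 -0.33 -1.03 0 0"

```text
clock: 15.92
position: [570.3, -197.0, 193.7]
tcp_rot: [0.707, 0.003, 0.707, -0.003]
ft_force: [-1.1, 1.9, -1.4]
width: 25.2
```

```bash
python3 - <<'E'
from h import *
print(ctrl.state()['position'])
s=snap('scene','scene10')
big=cv2.resize(s['img'][165:335,175:405],None,fx=3.4,fy=3.4,interpolation=cv2.INTER_CUBIC); cv2.imwrite('pics/scene10c.png',big[:,:,::-1])
E
```

```text
[ 570.31105025 -196.99840813  193.66733533]
```

View pics/scene10c.png

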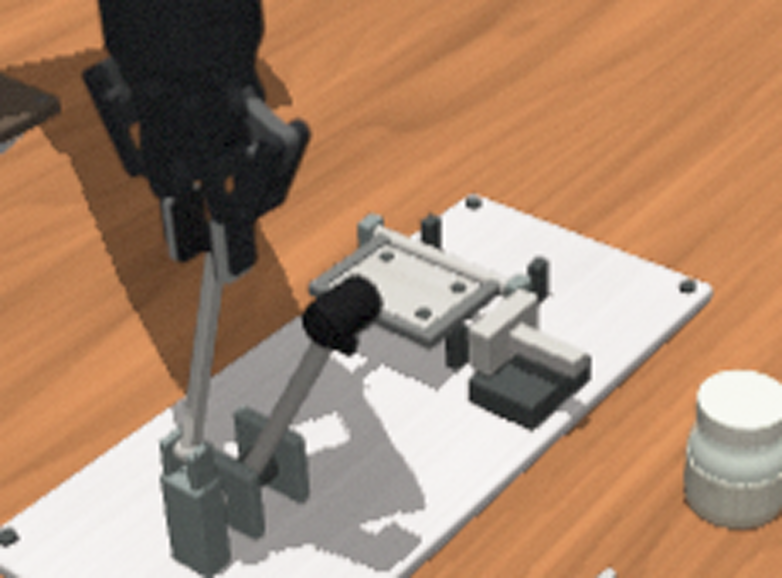

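The catch bar is still gripped and almost upright, and the holder is flat. I'll continue to about 2.33 rad.

Emit:
apply_moves --pt "-1 -0.24 -1.0 0 0" --pt "-1 -0.14 -1.02 0 0" --pt "-1 -0.06 -1.03 0 0" --pt "-1 0.03 -1.03 0 0" --pt "-1 0.12 -1.02 0 0" --pt "-1 0.21 -1.01 0 0" --pt "-1 0.29 -0.99 0 0" --pt "-1 0.37 -0.96 0 0" --pt "-1 0.46 -0.92 0 0" --pt "-1 0.53 -0.88 0 0" --pt "-1 0.61 -0.83 0 0" --pt "-1 0.6 -0.7 0 0"

```text
clock: 17.48
position: [569.6, -314.2, 166.8]
tcp_rot: [0.708, 0.0, 0.706, -0.005]
ft_force: [-3.1, -1.7, 6.0]
width: 25.1
```

Emit:
apply_moves --pt "-1 0 0 0 0" --pt "0.1 0 0 0 0" --pt "0.1 0 0 0 0" --pt "0.1 0 0 0 0" --pt "0.1 -2 0 0 0" --pt "0.1 -4 0 0 0" --pt "0.1 -2 0 0 0" --pt "0.1 0 0 0 0"

```text
clock: 18.48
position: [570.5, -311.2, 248.5]
tcp_rot: [0.709, 0.002, 0.705, -0.004]
ft_force: [-0.2, 0.1, -0.3]
width: 47.2
```

```bash
python3 - <<'E'
from h import *
print(ctrl.state()['position'])
s=snap('scene','scene11')
big=cv2.resize(s['img'][165:335,175:405],None,fx=3.4,fy=3.4,interpolation=cv2.INTER_CUBIC); cv2.imwrite('pics/scene11c.png',big[:,:,::-1])
s=snap('wrist','wrist11')
for n in('catch_tab','lever_grip'):
  for d in ctrl.boxes_of(n,s): print(n,d,pt(s,*d['xy']))
E
```

```text
[ 570.48375801 -311.18782861  248.46448764]
catch_tab {'xy': [315.1, 217.1], 'p': 0.94} [ 568.86189348 -286.50659156  173.18266113]
catch_tab {'xy': [420.5, 31.0], 'p': 0.34} [ 628.50679308 -183.44536584  161.74614859]
lever_grip {'xy': [425.4, 34.0], 'p': 0.65} [ 6.75685183e+02 -1.46901465e+02 -5.50857716e-01]
lever_grip {'xy': [315.2, 89.0], 'p': 0.24} [ 569.53532157 -201.40387267   56.72264697]
```

View pics/scene11c.png

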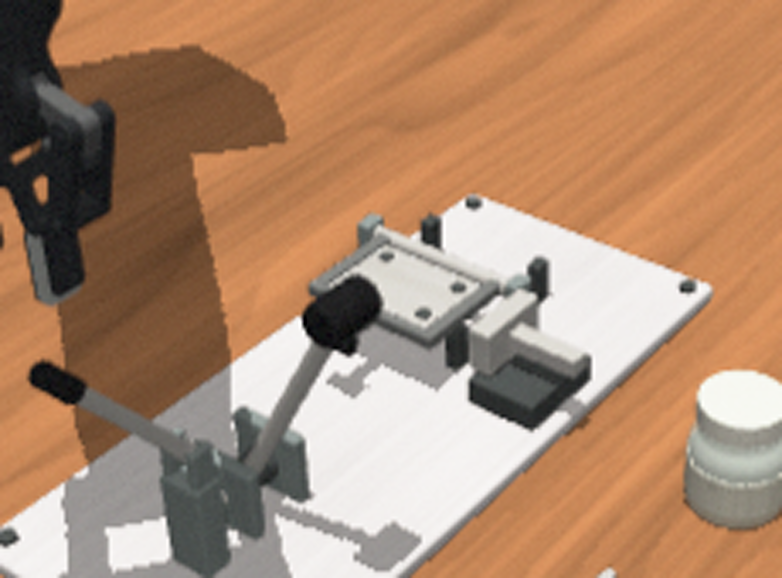

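View pics/wrist11.png

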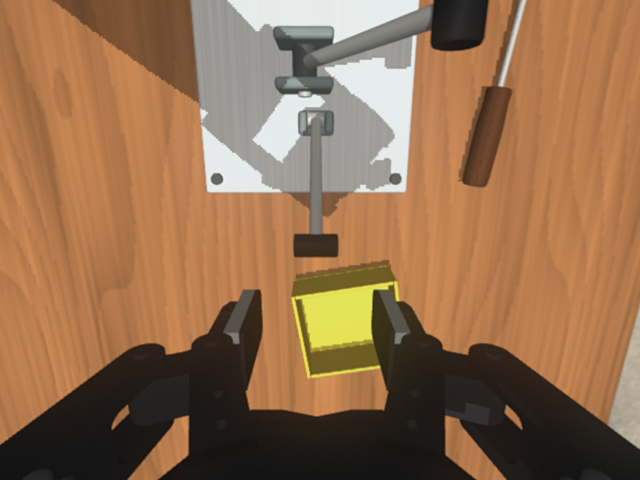

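Emit:
apply_moves --pt "0.4 0 2.6 1.4 0" --pt "0.4 0 2.6 1.4 0" --pt "0.4 0 2.6 1.5 0" --pt "0.4 0 2.6 1.4 0" --pt "0.4 0 2.7 1.5 0" --pt "0.4 0 0 0 0.175" --pt "0.4 0 0 0 0.175" --pt "0.4 0 0 0 0.175" --pt "0.4 0 0 0 0.175" --pt "0.4 0 0 0 0.175" --pt "0.4 0 0 0 0.175" --pt "0.4 0 0 0 0.175"

```text
clock: 20.18
position: [641.7, -179.8, 242.9]
tcp_rot: [0.575, 0.41, 0.577, -0.411]
ft_force: [-0.3, -0.2, -1.0]
width: 59.8
```

Emit:
apply_moves --pt "0.4 0 0 0 0.175" --pt "0.4 0 0 0 0.17" --pt "0.4 0 0 0 0" --pt "0.4 0 0 0 0"

```text
clock: 20.68
position: [642.1, -180.0, 244.1]
tcp_rot: [-0.498, -0.501, -0.499, 0.501]
ft_force: [0.4, -0.4, -0.4]
width: 60.1
```

```bash
python3 - <<'E'
from h import *
print(ctrl.state()['position'],ctrl.state()['joint_positions'].round(2))
s=snap('wrist','wrist12')
for n in('lever_grip',):
  for d in ctrl.boxes_of(n,s): print(n,d,pt(s,*d['xy']))
s=ctrl.snapshot('top')
for n in('lever_grip','catch_tab','holder_tab'):
  for d in ctrl.boxes_of(n,s)[:1]: print(n,d,pt(s,*d['xy']))
E
```

```text
[ 642.08199566 -179.9707517   244.05079076] [-0.43  0.26  1.58  0.    1.3   1.15]
lever_grip {'xy': [314.7, 263.0], 'p': 0.86} [ 644.5326335  -178.19391314  195.94539176]
lever_grip {'xy': [126.9, 235.4], 'p': 0.6} [622.13481105   0.9456856   55.58546061]
lever_grip {'xy': [390.0, 255.1], 'p': 0.54} [ 612.0824356  -175.75760898  137.57282369]
catch_tab {'xy': [438.5, 272.4], 'p': 0.42} [ 574.12100176 -286.19017182  158.39683963]
holder_tab {'xy': [315.7, 290.2], 'p': 0.56} [5.24326034e+02 4.62536133e-03 5.38319140e+01]
```

View pics/wrist12.png

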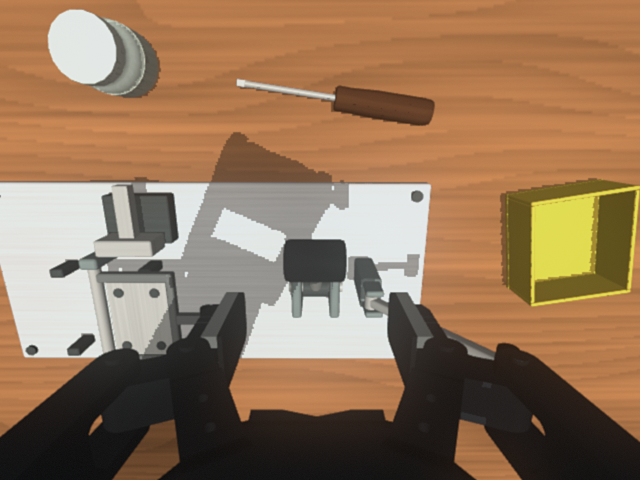

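The grip at (315,262) sits between the fingers. I'll descend and pinch.

Emit:
apply_moves --pt "0.4 2.5 0.08 -0.1 0" --pt "0.4 2.5 0 0 0" --pt "0.4 1.8 0 0 0" --pt "0.4 0.8 0 0 0" --pt "-1 0 0 0 0" --pt "-1 0 0 0 0" --pt "-1 0 0 0 0" --pt "-1 0 0 0 0" --squeeze 70

```text
clock: 21.98
position: [643.6, -178.9, 170.0]
tcp_rot: [0.498, 0.502, 0.498, -0.501]
ft_force: [-0.8, 2.8, 1.5]
width: 34.7
```

```bash
python3 - <<'E'
from h import *
print(ctrl.state()['position'],ctrl.state()['ft_force'])
s=snap('scene','scene13')
big=cv2.resize(s['img'][165:335,175:405],None,fx=3.4,fy=3.4,interpolation=cv2.INTER_CUBIC); cv2.imwrite('pics/scene13c.png',big[:,:,::-1])
t=np.linspace(.5,-.355,16);y=np.round(17*np.sin(t),2);z=np.round(17*np.cos(t),2)
print([[-1,round(float(z[i]-z[i+1]),2),round(float(y[i+1]-y[i]),2),0,0] for i in range(15)])
E
```

```text
[ 643.57149509 -178.85321285  169.95404504] [-0.77280293  2.77957686  1.52492238]
[[-1, -0.44, -0.86, 0, 0], [-1, -0.39, -0.89, 0, 0], [-1, -0.34, -0.91, 0, 0], [-1, -0.29, -0.92, 0, 0], [-1, -0.23, -0.94, 0, 0], [-1, -0.18, -0.96, 0, 0], [-1, -0.12, -0.96, 0, 0], [-1, -0.07, -0.96, 0, 0], [-1, -0.02, -0.97, 0, 0], [-1, 0.04, -0.97, 0, 0], [-1, 0.1, -0.96, 0, 0], [-1, 0.15, -0.96, 0, 0], [-1, 0.2, -0.95, 0, 0], [-1, 0.26, -0.93, 0, 0], [-1, 0.31, -0.92, 0, 0]]
```

View pics/scene13c.png

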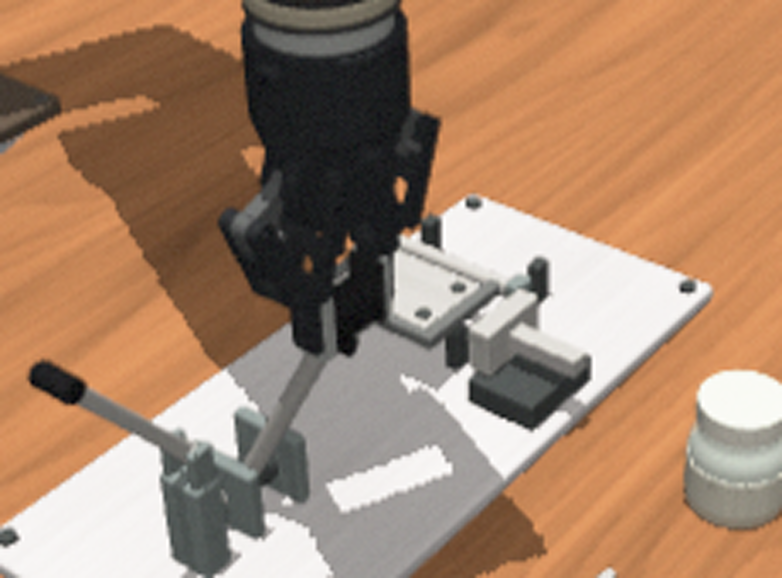

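The lever grip is pinched at 34.7 mm and the catch is flipped well clear. Now I'll pull.

Emit:
apply_moves --pt "-1 -0.44 -0.86 0 0" --pt "-1 -0.39 -0.89 0 0" --pt "-1 -0.34 -0.91 0 0" --pt "-1 -0.29 -0.92 0 0" --pt "-1 -0.23 -0.94 0 0" --pt "-1 -0.18 -0.96 0 0" --pt "-1 -0.12 -0.96 0 0" --pt "-1 -0.07 -0.96 0 0" --pt "-1 -0.02 -0.97 0 0" --pt "-1 0.04 -0.97 0 0" --pt "-1 0.1 -0.96 0 0" --pt "-1 0.15 -0.96 0 0"

```text
clock: 23.52
position: [534.3, -178.1, 189.1]
tcp_rot: [0.501, 0.505, 0.494, -0.499]
ft_force: [9.0, 3.3, -0.6]
width: 34.9
```

Emit:
apply_moves --pt "-1 0.2 -0.95 0 0" --pt "-1 0.26 -0.93 0 0" --pt "-1 0.31 -0.92 0 0" --pt "-1 0 0 0 0" --pt "-1 0 0 0 0"

```text
clock: 24.15
position: [506.8, -177.9, 183.0]
tcp_rot: [0.502, 0.505, 0.495, -0.499]
ft_force: [7.4, 6.4, 4.2]
width: 34.4
```

```bash
python3 - <<'E'
from h import *
print(ctrl.state()['position'],ctrl.state()['ft_force'])
s=snap('scene','scene14')
big=cv2.resize(s['img'][165:335,175:405],None,fx=3.4,fy=3.4,interpolation=cv2.INTER_CUBIC); cv2.imwrite('pics/scene14c.png',big[:,:,::-1])
E
```

```text
[ 506.81212121 -177.92263431  183.03625251] [7.38329505 6.36923281 4.24952658]
```

View pics/scene14c.png

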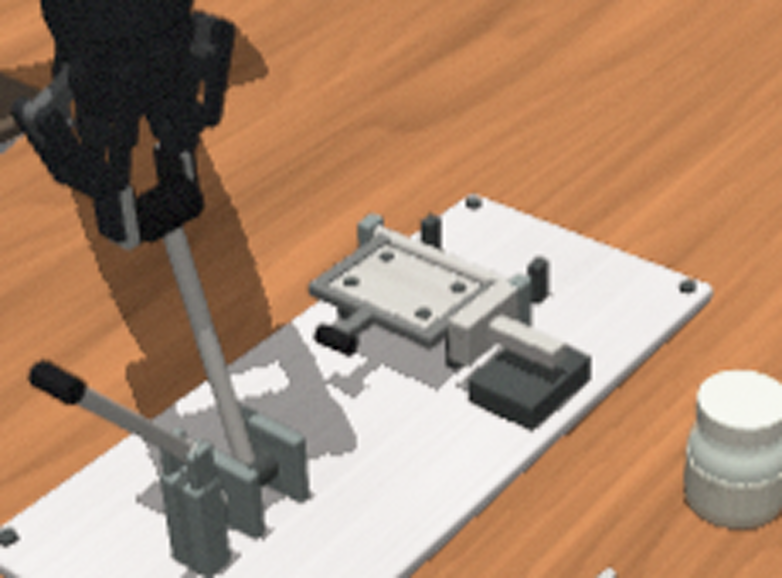

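The jaw is now at the holder's edge and the lever is at about 0.83. I'll pull a little further to seat it on the stop.

Emit:
apply_moves --pt "-1 0.06 -0.2 0 0" --pt "-1 0.06 -0.2 0 0" --pt "-1 0 0 0 0" --pt "-1 0 0 0 0" --pt "-1 0 0 0 0" --pt "-1 0 0 0 0"

```text
clock: 24.95
position: [503.4, -177.8, 182.0]
tcp_rot: [0.502, 0.506, 0.494, -0.499]
ft_force: [8.4, 5.9, 4.9]
width: 34.4
```

```bash
python3 - <<'E'
from h import *
for i in range(3):
    x=ctrl.state();print(x['position'].round(1),x['ft_force'].round(1),x['width'],abs(x['dq']).max()); s=ctrl.snapshot('top')
from h import pt
E=np.array(s['extrinsics']);t=np.array([561.14,-179.1]);th=-.0077;R=np.array([[np.cos(th),-np.sin(th)],[np.sin(th),np.cos(th)]])
z=s['z_map'];v,u=np.mgrid[0:480,0:640]
P=np.stack([(u-s['cx'])/s['fx']*z,(v-s['cy'])/s['fy']*z,z],-1)@E[:3,:3].T+E[:3,3]
F=np.concatenate([(P[...,:2]-t)@R,P[...,2:]],-1)
m=(F[...,0]>-75)&(F[...,0]<10)&(F[...,1]>145)&(F[...,1]<212)&(F[...,2]>30)&(z>0)&(F[...,2]<90)
q=F[m];print('holder slope',len(q),np.arctan(np.polyfit(q[:,1],q[:,2],1)[0]))
m=(abs(F[...,0]-10)<6)&(F[...,1]>-135)&(F[...,1]<-75)&(F[...,2]>80)&(F[...,2]<200)&(z>0)
q=F[m];print('catch',len(q),np.pi+np.arctan(np.polyfit(q[:,1],q[:,2],1)[0]))
s=snap('scene','scene15')
for n in ('jar','bin','screwdriver'):
    for d in ctrl.boxes_of(n,s)[:1]: print(n,np.round(d['xy']),round(d['p'],2))
E
```

```text
[ 503.4 -177.8  182. ] [8.4 5.9 4.9] 34.375290701482385 0.0035735622560983614
[ 503.4 -177.8  182. ] [8.5 6.3 4.4] 34.48813632726666 0.0014905203069061198
[ 503.4 -177.8  182. ] [8.  5.4 4. ] 34.225882565714365 0.0015708297848472125
holder slope 914 -0.013037633800759514
catch 108 2.248309362201363
jar [387. 296.] 0.65
bin [158. 410.] 0.73
screwdriver [302. 370.] 0.96
```

Emit:
apply_moves --pt "-1 0.06 -0.2 0 0" --pt "-1 0.03 -0.1 0 0" --pt "-1 0 0 0 0" --pt "-1 0 0 0 0" --pt "-1 0 0 0 0" --pt "-1 0 0 0 0"

```text
clock: 26.05
position: [500.2, -177.8, 180.9]
tcp_rot: [0.501, 0.506, 0.494, -0.499]
ft_force: [7.9, 6.0, 4.2]
width: 34.4
```

```bash
python3 - <<'E'
from h import *
s=snap('scene','scene16')
big=cv2.resize(s['img'][165:335,175:405],None,fx=3.4,fy=3.4,interpolation=cv2.INTER_CUBIC); cv2.imwrite('pics/scene16c.png',big[:,:,::-1])
s=snap('wrist','wrist16')
E
```

```text
(no output)
```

View pics/scene16c.png

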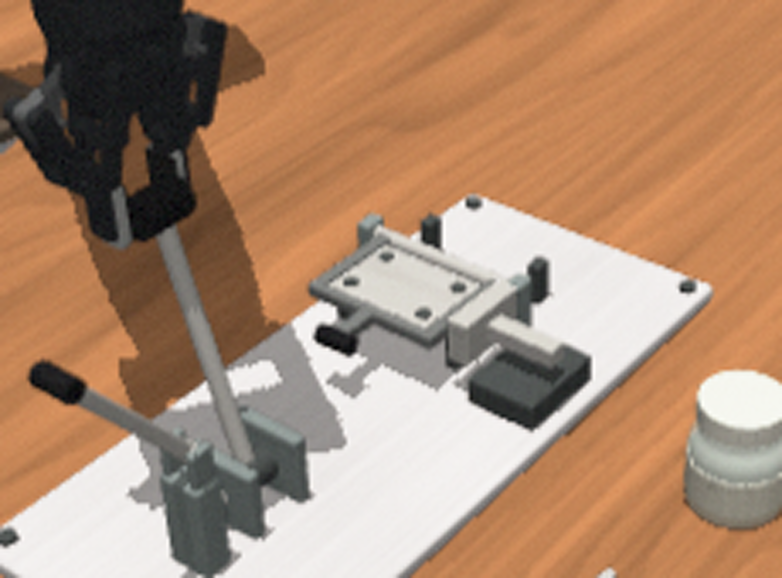

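View pics/wrist16.png

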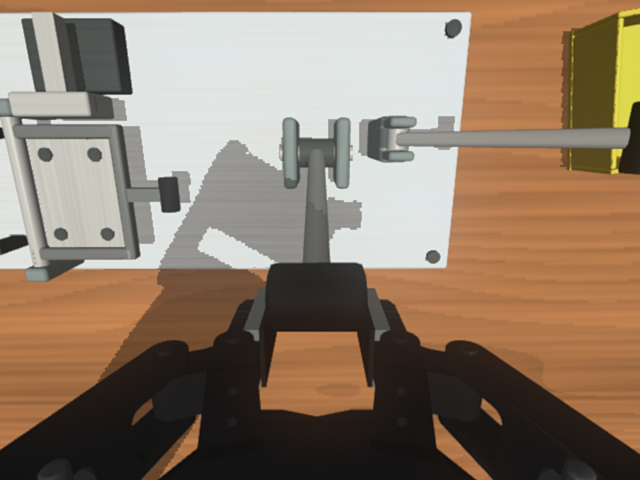

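```bash
python3 - <<'E'
from h import *
s=ctrl.snapshot('wrist')
P=np.array([pt(s,316,v,r=1) for v in range(190,256,3)])
c=np.polyfit(P[:,2],P[:,0],1);print(P[[0,-1]].round(1),'phi',np.arctan(c[0]),'lever~',.5-np.arctan(c[0]))
for v in (270,280,290,300,310,320): print(v,pt(s,316,v,r=1).round(1))
s=ctrl.snapshot('scene')
# rod in scene: crop px (185,290)->(235,430)
P=np.array([pt(s,175+a/3.4,165+b/3.4,r=0) for a,b in zip(np.linspace(188,228,9),np.linspace(290,400,9))]);print(P.round(0))
E
```

```text
[[ 542.2 -177.2  117.8]
 [ 524.  -177.1  179.7]] phi -0.28639463944043564 lever~ 0.7863946394404356
270 [ 524.7 -177.1  202.1]
280 [ 522.3 -177.1  205.8]
290 [ 519.5 -177.1  208. ]
300 [ 516.5 -177.   209.7]
310 [ 513.  -177.   210.1]
320 [ 508.8 -177.   209.4]
[[ 532. -181.  153.]
 [ 535. -181.  146.]
 [ 536. -179.  136.]
 [ 539. -180.  129.]
 [ 542. -180.  120.]
 [ 545. -181.  112.]
 [ 547. -180.  103.]
 [ 552. -182.   97.]
 [ 551. -179.   84.]]
```

The wrist depth puts the lever at only about 0.79, so the grip has slipped about 10 mm within the pads. I'll squeeze harder and pull slowly further while measuring the lever itself.

Emit:
apply_moves --pt "-1 0 0 0 0" --pt "-1 0 0 0 0" --pt "-1 0 0 0 0" --pt "-1 0.05 -0.15 0 0" --pt "-1 0.05 -0.15 0 0" --pt "-1 0.05 -0.15 0 0" --pt "-1 0 0 0 0" --pt "-1 0 0 0 0" --squeeze 115

```text
clock: 27.25
position: [496.8, -177.8, 179.9]
tcp_rot: [0.502, 0.507, 0.493, -0.498]
ft_force: [9.6, 6.4, 4.5]
width: 33.9
```

```bash
cat > lev.py <<'E'
from h import *
s=ctrl.snapshot('wrist')
im=s['img']
P=np.array([pt(s,316,v,r=1) for v in range(190,254,3)])
c=np.polyfit(P[:,2],P[:,0],1)
G=np.array([pt(s,316,v,r=1) for v in range(270,326,2)]);G=G[(G[:,2]>190)]
k=np.linalg.lstsq(np.c_[2*G[:,0],2*G[:,2],np.ones(len(G))],G[:,0]**2+G[:,2]**2,rcond=None)[0]
print('rod lever',.5-np.arctan(c[0]),'circle fit c',k[:2],'r',np.sqrt(k[2]+k[0]**2+k[1]**2),'lever',.5-np.arctan2(k[0]-559.8,k[1]-35))
x=ctrl.state();print(x['clock'],x['position'].round(1),x['ft_force'].round(1))
E
python3 lev.py
```

```text
rod lever 0.8039752938272038 circle fit c [508.89515121 196.54306475] r 12.743568753823475 lever 0.8052666000329276
27.3 [ 496.8 -177.8  179.9] [9.9 6.3 4.4]
```

Emit:
apply_moves --pt "-1 0.05 -0.15 0 0" --pt "-1 0.05 -0.15 0 0" --pt "-1 0.05 -0.15 0 0" --pt "-1 0.05 -0.15 0 0" --pt "-1 0.05 -0.15 0 0" --pt "-1 0 0 0 0" --pt "-1 0 0 0 0"

```text
clock: 28.18
position: [489.1, -177.8, 176.9]
tcp_rot: [0.503, 0.506, 0.493, -0.498]
ft_force: [10.4, 5.9, 1.9]
width: 33.7
```

```bash
python3 lev.py
```

```text
rod lever 0.8532151085223904 circle fit c [501.80014965 193.85117869] r 12.804400634243846 lever 0.8500813435227543
28.225 [ 489.1 -177.8  176.9] [9.8 6.9 2.7]
```

The lever is now at its stop, at about 0.85. I'll wait and check for creep.

Emit:
apply_moves --pt "-1 0 0 0 0" --pt "-1 0 0 0 0" --pt "-1 0 0 0 0" --pt "-1 0 0 0 0" --pt "-1 0 0 0 0" --pt "-1 0 0 0 0" --pt "-1 0 0 0 0" --pt "-1 0 0 0 0" --pt "-1 0 0 0 0" --pt "-1 0 0 0 0" --pt "-1 0 0 0 0" --pt "-1 0 0 0 0"

```text
clock: 29.72
position: [489.1, -177.8, 176.9]
tcp_rot: [0.503, 0.506, 0.493, -0.498]
ft_force: [10.6, 7.4, 3.0]
width: 33.5
```

```bash
python3 lev.py; python3 - <<'E'
from h import *
s=snap('scene','scene17')
for n in ('jar','bin','screwdriver'):
    for d in ctrl.boxes_of(n,s)[:1]: print(n,np.round(d['xy']),round(d['p'],2))
E
```

```text
rod lever 0.8492120931446812 circle fit c [502.03698647 194.76029112] r 12.088171225547823 lever 0.8469363709380899
29.775 [ 489.1 -177.8  176.9] [10.   6.4  2.7]
jar [388. 296.] 0.87
bin [155. 410.] 0.78
screwdriver [302. 369.] 0.6
```

View pics/scene17.png

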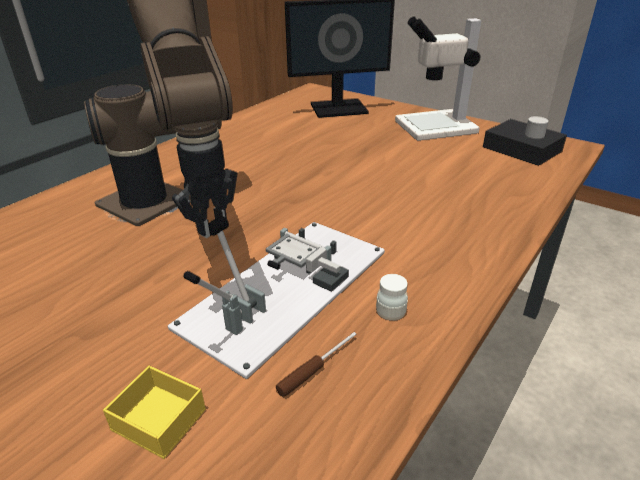

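The lever holds steady at 0.85. The holder is flat with the spotted face up, the catch is flipped over, and the jar, bin and screwdriver haven't moved. I'll hand the job in.

```bash
python3 -c "
from h import *
print(ctrl.close_job())"
```

```text
the job is handed in; nothing more can be done
None
```

The job is handed in at about 30 s on the robot's clock, with the gripper still holding the lever pulled to its stop. No verdict is reported.

**Holder:** I turned it over by its tab and pressed it onto its rests with the shut fingers. The depth fit shows it within about 0.02 rad of flat, with the four-spot face up.

**Catch:** I flipped it only after the holder was flat. It measured about 2.25 rad (1.75 needed).

**Lever:** I pinched it by the cross grip and pulled it to its stop. It measured 0.847–0.849 rad from the wrist camera (about 0.85 is the stop), and did not move noticeably over a 1.5 s wait. The wrist force was about 10 N.

**Bystanders:** The jar, bin and screwdriver showed no visible movement in the last picture.

**What disagreed:** The gripper's position alone suggested the lever was at its stop when it was really at about 0.79 rad, because the grip had slipped about 10 mm in the pads. I raised the squeeze to 115 N and pulled further. The grip is therefore held off-centre, near the edge of the pads.

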